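Prise the sprung retaining clip off a wheel axle with a hook pick

ROBOT

A 6-joint arm with a two-finger parallel gripper is mounted at the origin on a cart in front of the work surface, level with it; the furniture and walls round the work are solid. World frame = base frame: x ahead of the robot, y to its left, z up, the work surface at z = 0. Lengths are in m, angles in rad, forces in N, time in s.
With the tool pointing down it reaches from about 0.3 to 1 m from the base axis. Payload 5.1 kg.
Tool frame: the origin (TCP) lies midway between the tips of the shut fingers; the grasp point (between the pads) lies 19 mm behind it; z points along the fingers, y is the line along which they close (so a half turn about z gives the same grasp; the last joint's range is limited). The gripper opens to 95 mm and grips with 3 to 60 N. Pads are 20 mm wide; open, the fingers measure 119 mm over their backs; the gripper's body (75 mm by 180 mm) begins 59 mm behind the grasp point.
Start: joints at [-1.409, 0.124, 1.65, -0, 1.367, -0.083], TCP at [0.158, -0.631, 0.215] pointing down, gripper open.
Joint ranges: [-2.61, 2.61], [-1.02, 2.33], [0.03, 2.71], [-1.35, 4.49], [0.32, 2.68], [-2.91, 2.91]. Speed limits (rad/s): [2.57, 2.57, 3.14, 3.14, 3.14, 3.14].

INTERFACE

Orientations are given as a unit quaternion [w, x, y, z].
In Python, from plant import monitor, vision, env gives the robot as it stands. The module is installed in compiled form; this text tells all that it offers.
- The arm moves only by the tool jog_arm, never from a script. Its argument "deltas" is one flat list of numbers, 7 for each row, row after row: the shift along the tool's x, y, z in mm, then the turn, a rotation vector about the tool's x, y, z in rad, then the opening, from 0 (shut) to 1 (fully open). A call has 1 to 10 rows; each row shifts and turns the commanded pose from where the row before left it, along the tool's axes as they then stand; what a row does not reach is not made up. A row lasts 1/10 s, in which the tool goes at most 50 mm and 8.59 degrees, less where a joint would pass 70% of its speed; a pose out of reach is approached as far as the arm can. A call with a gripper value outside its range is refused whole. The fingers move at their own pace and stop on an object; the grip force is fixed at half the most. Time passes only in rows, so rows that do not move let the fingers close. It gives the time, the measured TCP pose, the force, the opening and the grip force at its end, in the units of the state.
- monitor.sense(): the state, without advancing time (a new reading comes with each control period).
- vision.snapshot(name): name is "side" or "top" or "wrist"; returns a dict with "color" (420x560x3 uint8, blue, green, red), "z_map" (420x560 float32, m along the optical axis (not along the pixel's ray), 0 where there is no reading), "fx", "fy", "cx", "cy" (pixels), "origin" and "orientation" of the camera in the world; the wrist camera has in their place "mount" (4x4, takes a point from camera to tool coordinates, whose origin is the TCP and whose axes are the flange's). Camera axes: x right, y down, z forward; pixel columns grow to the right and rows downward; lengths in m; the calibration is good to about 2 mm. A picture is of the moment at which its call begins: read the wrist's pose just before it.
- env.finish_job(): hands the job in; it is judged then, once.
The state is a dict: "time": time; "joints": joint angles; "dq": joint speeds; "tau": joint torques, N m; "tcp_pos": TCP position; "eef_rot": TCP orientation; "contact_force": force on the tool from outside, world axes, zero at the start; "wrist_torque": the same for the moment, N m; "width": finger opening in m; "gripper_force": force on a finger pad.
Only numpy, scipy, OpenCV 4.12 (cv2) and the standard library are available. Lean on these libraries where they do the work, as an engineer would, in place of code of your own. Each camera call takes 0.05 s, during which the arm holds its last target. There are 200 camera calls.

TASK

The wheel on the blue stand is to come off: with the red-handled hook pick, prise the sprung wire clip out of its groove near the end of the axle, by passing the hook through the clip's bow beside the axle and levering gently against the rim of the axle's end until the clip springs out and drops into the steel dish below. Touch the clip with the pick only and never force the pick hard against the axle or stand. Then lay the pick back down flat on the bench, and leave the oil can and the scriber tin as they stand.

Things in the scene. Friction and masses are not known exactly. Their poses are not given: they have to be found in the camera images.
- stand: Fixed blue bracket: base 70 x 100 mm, upright to z 0.123. Origin on the bench under it; -x is the way its horizontal axle points (roughly to the robot), z up. Axle centre line: y 0, z 0.085. Seen from the axle's end face, the clip's groove is 28 mm behind it, the hub face of a 66 mm wheel (free to spin) 38 mm, the upright 99 mm.
- axle_end (a point): Centre of the axle's flat end face (x -0.119, y 0, z 0.085 of the stand; axes as the stand's). From here to the groove it is a 20 mm cylinder. The hook's inner corner (y -0.032 of the pick) bears on this face's rim, bow side; the tip is then 34 mm behind the face, 4 mm past the wire. Swinging the handle towards the stand by 0.3 to 0.5 rad brings the clip out; at 0.6 the shank meets the face.
- groove (a point): Centre of the clip's groove on the axle's centre line, 28 mm behind the end face. Groove 6 mm wide, its bottom 14 mm in diameter.
- clip: Omega-shaped clip of oiled yellow spring wire 4 mm thick, 34 x 23 mm. Origin: ring centre, in the groove's centre while seated; axes then as the stand's, wire in the plane x = 0. Two sprung legs grip the groove, open ends to -y; the bow, a closed loop, stands out at +y. It comes out towards +y: after about 9 mm, at 10 to 21 N on the bow, the legs snap over and it springs off and falls.
- clip_bow (a point): Middle of the opening inside the bow, at y 0.014 of the clip. Beside the axle's 20 mm cylinder the opening is 7.5 mm wide in y (0.010 to 0.0175) and about 12 mm high in z.
- pick: Hook pick, 72 g, flat in one plane. Origin: centre of its handle, a red and black bar 100 mm long (x), 20 wide (y), 22 high (z), lying on the bench; x runs towards the hook, z up. In use the handle points to the right of the axle, z up, and the hook's leg lies along the axle on its bow side, pointing at the wheel.
- chuck (a point): Front of the brass chuck at the handle's end (x 0.052 of the pick), in which a bent 6 mm shank is clamped firmly at a reach that differs each time and is not measured: the hook's leg lies at x = 0.097 to 0.133 of the pick. The shank slants to the bend, at y -0.029, over the last 42 mm of x; from the bend the leg, 5 mm thick, runs straight to -y, its round tip at y -0.0655.
- dish_in (a point): Centre of the floor (z 0.003) of a fixed round steel parts dish, rim 150 mm across and 28 mm high, floor 110 mm across, standing under the end of the axle to catch the clip; one loose nut lies in it.
- oil_can: Green oil can, 68 x 85 mm, 176 mm high, standing loose on the bench; origin under its body on the bench.
- scriber_tin: Yellow tin of scribers, diameter 69 mm, 128 mm high, standing loose on the bench; origin at the centre of its underside.

How it is judged:
On the way, in this order (a step that is already met when the one before it is completed fails the run):
1. the pick bears on the clip while the clip is still in its groove (contact force between pick and clip above 3 N and distance between clip and groove below 0.004 m), for 0.1 s.
2. the clip is out of its groove (distance between clip and groove above 0.015 m), for 0.1 s.
At the end, for the whole second after the job is handed in: the clip lies at rest in the dish (its centre within 70 mm of the dish's middle and below 40 mm), the pick lies flat and still on the bench (handle centre below 20 mm), and the oil can and the scriber tin are within 30 mm of where they stood (horizontal distance between clip and dish_in below 0.07 m and height (world z) of clip below 0.04 m and linear speed of each of clip, pick below 0.05 m/s and height (world z) of pick between 0 and 0.02 m and distance of each of oil_can, scriber_tin from where it was at the start of the episode below 0.03 m); the robot touches nothing.
It fails at once if the pick is forced against the axle or stand with more than 25 N (contact force between pick and stand above 25 N).
It fails at once if the clip is strained by the pick with more than 25 N (contact force between pick and clip above 25 N).
It fails at once if the fingers touch the clip (contact force between the fingers and clip above 1 N).
It also fails if it takes over 58 s, if anything falls off the work surface, if the arm or the gripper's body presses on something with over 40 N, if the wrist force passes 120 N, or if a joint passes its speed limit or range.

## Working session

There is one attempt and no reset: what is moved stays moved. The work goes in short steps, Python scripts to look and compute and a tool call to move; the robot and the scene stay as the last step left them, time stands still between calls to the robot, and variables do not carry over. Pictures are saved under pics/ and viewed, at most 10 in all, crops included, and the job is handed in when it is done.

Besides the shell and the picture viewer there is one more tool, called after "Emit:" by a JSON object that holds its "name" and its "arguments". jog_arm: Moves the arm, as the interface text tells. Its arguments: {"type":"object","properties":{"deltas":{"type":"array","items":{"type":"number"}}},"required":["deltas"]}

```bash
mkdir -p pics
cat > h.py <<'E'
from plant import monitor, vision, env
import numpy as np, cv2
from scipy.spatial.transform import Rotation as R
def rot(q): return R.from_quat([q[1],q[2],q[3],q[0]]).as_matrix()
def snap(name):
    s=monitor.sense(); d=vision.snapshot(name)
    T=np.eye(4)
    if 'mount' in d:
        W=np.eye(4); W[:3,:3]=rot(s['eef_rot']); W[:3,3]=s['tcp_pos']; T=W@np.array(d['mount'])
    else:
        o=np.array(d['orientation']); T[:3,:3]=rot(o) if o.size==4 else o; T[:3,3]=d['origin']
    d['T']=T; return d
def cloud(d):
    v,u=np.mgrid[:420,:560]; z=d['z_map']
    p=np.stack([(u-d['cx'])/d['fx']*z,(v-d['cy'])/d['fy']*z,z],-1)
    return p@d['T'][:3,:3].T+d['T'][:3,3]
def ray(d,u,v,h,ax=2):
    r=d['T'][:3,:3]@np.array([(u-d['cx'])/d['fx'],(v-d['cy'])/d['fy'],1]); o=d['T'][:3,3]
    return o+r*(h-o[ax])/r[ax]
def proj(d,p):
    q=d['T'][:3,:3].T@(np.array(p)-d['T'][:3,3]); return q[0]/q[2]*d['fx']+d['cx'],q[1]/q[2]*d['fy']+d['cy']
def save(n,img): cv2.imwrite('pics/'+n+'.png',img)
E
python3 - <<'E'
from h import *
a=snap('top');b=snap('side')
save('top0',a['color']);save('side0',b['color'])
for d in(a,b):print(d['T'].round(3),d['fx'])
s=monitor.sense();print(s)
np.savez('t0',z=a['z_map'])
E
```

```text
[[ 0.028 -0.994  0.103  0.445]
 [-1.    -0.027  0.012  0.049]
 [-0.01  -0.103 -0.995  0.927]
 [ 0.     0.     0.     1.   ]] 430.0873864453828
[[ 0.984 -0.156  0.09   0.458]
 [-0.18  -0.845  0.504 -0.49 ]
 [-0.002 -0.512 -0.859  1.049]
 [ 0.     0.     0.     1.   ]] 513.4587756677308
{'time': 0.1, 'joints': array([-1.40855700e+00,  1.24465845e-01,  1.65153337e+00, -1.95775473e-05,
        1.36750278e+00, -8.25933509e-02]), 'dq': array([-0.00225224, -0.00226278, -0.00392866,  0.00052194, -0.00100515,
       -0.00061803]), 'tau': array([ 7.39682628e-05, -4.18882549e+01, -3.61096036e+01,  7.77330576e-02,
        4.61720175e-02, -5.78691220e-05]), 'tcp_pos': array([ 0.15743227, -0.63004646,  0.21349558]), 'eef_rot': array([-9.53529673e-04,  9.92515778e-01,  1.22112730e-01, -4.75853918e-05]), 'contact_force': array([ 0.27372998,  0.41862849, -0.07794421]), 'wrist_torque': array([-0.00624191, -0.04293493,  0.0197958 ]), 'gripper_force': 0.0, 'width': 0.0949343001514676}
```

View pics/top0.png

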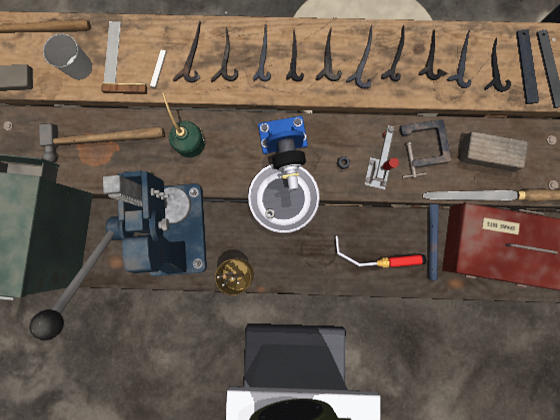

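View pics/side0.png

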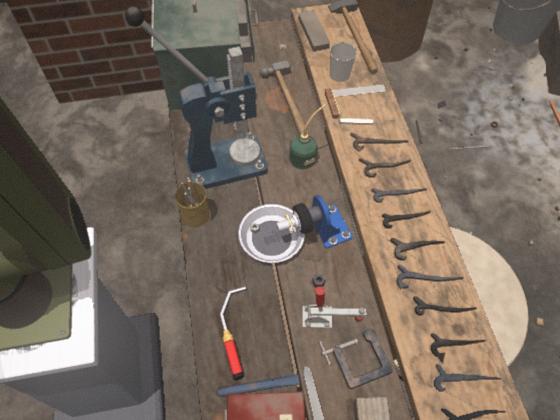

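Top view: stand with axle at about (288,165), pointing down the image into the dish at (284,198). The pick's handle is at (405,262), with the hook's leg from (341,258) to (337,237). The oil can is at (185,138) and the tin at (234,272). The side view agrees.

```bash
cat > m.py <<'E'
from h import *
for n in('top','side'):
    d=snap(n);P=cloud(d);c=d['color'].astype(int);b,g,r=c[...,0],c[...,1],c[...,2]
    np.savez('c_'+n,P=P,c=d['color'])
    on=(P[...,2]>-.02)&(d['z_map']>0)
    red=on&(r>150)&(g<70)&(b<70)&(P[...,0]<.42)&(P[...,1]<-.05)&(P[...,1]>-.35)
    p=P[red];h=p[p[:,2]>np.median(p[:,2])-.004]
    rc=cv2.minAreaRect((h[:,:2]*1000).astype(np.float32));print(n,'red',len(p),np.median(p[:,2]),rc)
    # shank: bright/raised pts near
    roi=(P[...,0]>.2)&(P[...,0]<.45)&(P[...,1]>-.2)&(P[...,1]<-.04)&(P[...,2]>.0)&(np.minimum(np.minimum(b,g),r)>110)
    q=P[roi];v,u=np.nonzero(roi);
    if len(q):
        i=np.argmax(q[:,0]);j=np.argmax(q[:,1]);print('shank',len(q),q[i],(u[i],v[i]),q[j],(u[j],v[j]),np.median(q[:,2]))
    blue=on&(b>120)&(r<70)&(b>g+50)&(abs(P[...,1])<.12)&(P[...,0]>.45)
    q=P[blue];base=q[(q[:,2]<.03)];print('blue base',len(base),cv2.minAreaRect((base[:,:2]*1000).astype(np.float32)))
    ax=on&(P[...,2]>.07)&(P[...,2]<.105)&(abs(P[...,1]-.03)<.08)&(P[...,0]>.38)&(P[...,0]<.56)&(np.minimum(np.minimum(b,g),r)>90)
    q=P[ax];print('axle',len(q),q.min(0),q.max(0),np.median(q,0))
    for x in np.arange(.4,.54,.01):
        s=q[abs(q[:,0]-x)<.005]
        if len(s):print(round(x,3),len(s),s.min(0).round(4)[1:],s.max(0).round(4)[1:])
    u0,v0,u1,v1=(235,110,335,210) if n=='top' else (240,190,340,290)
    k=(325,225,435,285) if n=='top' else (205,280,265,385)
    A=cv2.resize(d['color'][v0:v1,u0:u1],None,fx=4,fy=4,interpolation=2);B=cv2.resize(d['color'][k[1]:k[3],k[0]:k[2]],None,fx=3,fy=3,interpolation=2)
    I=np.zeros((400,800,3),np.uint8);I[:400,:400]=A;I[:B.shape[0],410:410+B.shape[1]]=B;save('crop_'+n,I)
E
python3 m.py
```

```text
top red 29 0.018804573996968887 ((417.94134521484375, -187.18882751464844), (4.3695902824401855, 27.72307014465332), 2.5895073413848877)
shank 139 [ 0.44963415 -0.06528904  0.01219676] (np.int64(338), np.int64(248)) [ 0.44956229 -0.06287768  0.01465453] (np.int64(337), np.int64(248)) 0.012765766389643773
blue base 465 ((694.6156616210938, 59.45848846435547), (69.36367797851562, 98.25190734863281), 11.091473579406738)Traceback (most recent call last):
  File "m.py", line 17, in <module>
    q=P[ax];print('axle',len(q),q.min(0),q.max(0),np.median(q,0))
                                ~~~~~^^^
    return umr_minimum(a, axis, None, out, keepdims, initial, where)
ValueError: zero-size array to reduction operation minimum which has no identity
```

```bash
sed -i "s/(P\[...,0\]<.42)&(P\[...,1\]<-.05)/(P[...,0]<.5)\&(P[...,1]<-.05)/; s/(P\[...,0\]>.2)&(P\[...,0\]<.45)/(P[...,0]>.35)\&(P[...,0]<.53)/; s/(P\[...,0\]>.38)&(P\[...,0\]<.56)/(P[...,0]>.54)\&(P[...,0]<.7)/; s/arange(.4,.54/arange(.54,.66/" m.py; python3 m.py
```

```text
top red 283 0.020698961923049986 ((427.58441162109375, -204.6941375732422), (18.029077529907227, 67.15922546386719), 7.073981285095215)
shank 171 [ 0.47686202 -0.06043113  0.01412261] (np.int64(336), np.int64(235)) [ 0.47686202 -0.06043113  0.01412261] (np.int64(336), np.int64(235)) 0.01245835394285788
blue base 469 ((694.3179931640625, 59.12391662597656), (68.3729248046875, 98.68737030029297), 11.560140609741211)
axle 355 [0.56226933 0.01716005 0.07594466] [0.675427   0.06305135 0.10491429] [0.59314576 0.04028608 0.09354951]
0.56 12 [0.0283 0.0809] [0.0422 0.0925]
0.57 50 [0.0244 0.0807] [0.0444 0.0956]
0.58 50 [0.0267 0.0843] [0.0466 0.0962]
0.59 78 [0.0248 0.0759] [0.0586 0.0972]
0.6 83 [0.0273 0.0789] [0.0631 0.1044]
0.61 34 [0.0216 0.0799] [0.0493 0.1049]
0.64 20 [0.0423 0.0969] [0.054  0.1043]
0.65 24 [0.0445 0.0952] [0.0544 0.1033]
side red 95 0.018913114594266922 ((428.9870300292969, -207.32476806640625), (18.893966674804688, 68.14241027832031), 7.100351810455322)
shank 194 [ 0.47681797 -0.05452159  0.00181904] (np.int64(245), np.int64(286)) [ 0.47465607 -0.05451042  0.00274144] (np.int64(244), np.int64(286)) 0.012651891471312293
blue base 21 ((692.0194091796875, 42.35271453857422), (54.532508850097656, 77.97903442382812), 22.41107177734375)
axle 375 [0.56263553 0.01964347 0.0705491 ] [0.66003321 0.06213919 0.1049419 ] [0.60100625 0.0364979  0.09400576]
0.56 8 [0.0335 0.0779] [0.041  0.0911]
0.57 43 [0.0229 0.0774] [0.0402 0.0968]
0.58 46 [0.0227 0.0811] [0.0428 0.0989]
0.59 59 [0.0236 0.0735] [0.0554 0.099 ]
0.6 62 [0.0241 0.0759] [0.0602 0.1024]
0.61 54 [0.0196 0.0705] [0.0555 0.1049]
0.64 35 [0.0339 0.0943] [0.0602 0.1037]
0.65 48 [0.0344 0.0913] [0.0621 0.1049]
```

View pics/crop_top.png

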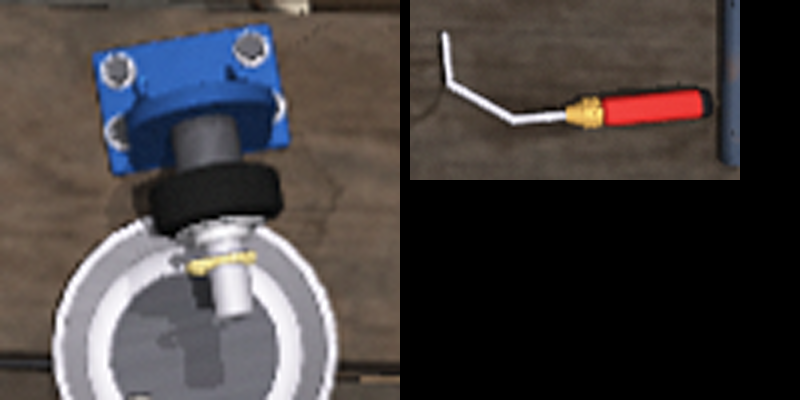

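View pics/crop_side.png

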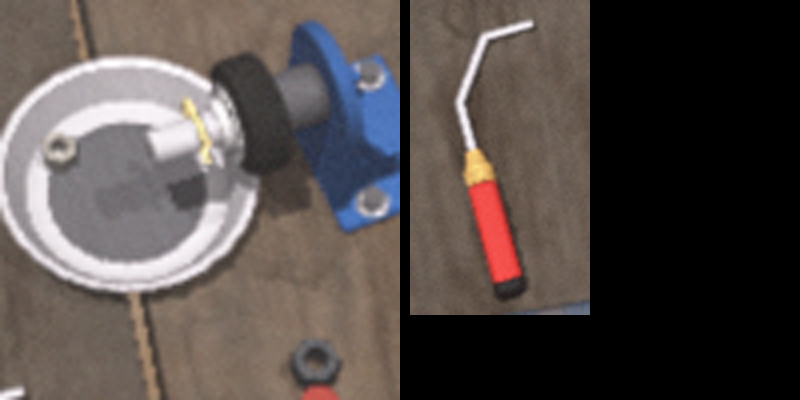

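Top crop: axle end edge at about (293.7,189.5), yellow clip from (282,177) to (299,174), bow on the left. Pick bend is at (337.7,252.7), tip at (336.7,236) and handle butt at (426,259). The side crop shows the same, with a nut in the dish and the lever rig clear of the pick's path.

Run:
```python
from h import *
d=snap('top');e=snap('side')
t={'butt':(425.7,259),'chuckfront':(325+155/3,225+115/3),'kink':(325+103/3,225+121/3),'bend':(337.7,252.7),'tip':(336.7,236)}
s={'butt':(205+100/3,280+290/3),'chuckfront':(205+63/3,280+150/3),'kink':(205+51/3,280+104/3),'bend':(205+75/3,280+37/3),'tip':(205+122/3,280+23/3)}
a=np.deg2rad(97.08);X=np.array([np.cos(a),np.sin(a)]);Y=np.array([-X[1],X[0]])
for D,q in((d,t),(e,s)):
    o=None
    for k,(u,v) in q.items():
        p=ray(D,u,v,.011)[:2]
        if o is None:o=p+X*.05
        print(k,p.round(4),'pick',((p-o)@X).round(4),((p-o)@Y).round(4))
    print('centre',o.round(4))
print('axle end bottom',ray(d,293.7,189.5,.075),'top z',ray(d,293.7,187,.095))
# end face left/right: points from side camera
P=np.load('c_top.npz')['P'];c=np.load('c_top.npz')['c'].astype(int)
for v in range(170,193,2):
    print(v,[tuple((P[v,u]*1000).round().astype(int)) for u in range(286,302,3)],)
```

```text
butt [ 0.4318 -0.2502] pick -0.05 0.0
chuckfront [ 0.4198 -0.1472] pick 0.0537 -0.0008
kink [ 0.4146 -0.1108] pick 0.0904 -0.0001
bend [ 0.4397 -0.0649] pick 0.1329 -0.0307
tip [ 0.4749 -0.0623] pick 0.1311 -0.0659
centre [ 0.4257 -0.2006]
butt [ 0.4342 -0.2451] pick -0.05 0.0
chuckfront [ 0.423  -0.1474] pick 0.0484 -0.0009
kink [ 0.4192 -0.1133] pick 0.0827 -0.0014
bend [ 0.4427 -0.0669] pick 0.1258 -0.0304
tip [ 0.4775 -0.0624] pick 0.126 -0.0655
centre [ 0.428  -0.1955]
axle end bottom [0.56309103 0.03260002 0.075     ] top z [0.56524397 0.03310953 0.095     ]
170 [(np.int64(600), np.int64(49), np.int64(89)), (np.int64(599), np.int64(43), np.int64(93)), (np.int64(599), np.int64(37), np.int64(94)), (np.int64(600), np.int64(31), np.int64(88)), (np.int64(613), np.int64(23), np.int64(19)), (np.int64(612), np.int64(17), np.int64(24))]
172 [(np.int64(596), np.int64(49), np.int64(89)), (np.int64(595), np.int64(43), np.int64(95)), (np.int64(595), np.int64(37), np.int64(94)), (np.int64(596), np.int64(31), np.int64(88)), (np.int64(610), np.int64(23), np.int64(14)), (np.int64(609), np.int64
[... 2040 characters left out ...]
 np.int64(36), np.int64(92)), (np.int64(564), np.int64(30), np.int64(88)), (np.int64(577), np.int64(22), np.int64(0)), (np.int64(577), np.int64(15), np.int64(0))]
190 [(np.int64(572), np.int64(48), np.int64(1)), (np.int64(572), np.int64(41), np.int64(2)), (np.int64(572), np.int64(35), np.int64(3)), (np.int64(572), np.int64(28), np.int64(2)), (np.int64(572), np.int64(22), np.int64(3)), (np.int64(573), np.int64(15), np.int64(2))]
192 [(np.int64(568), np.int64(48), np.int64(0)), (np.int64(568), np.int64(41), np.int64(1)), (np.int64(568), np.int64(35), np.int64(2)), (np.int64(568), np.int64(28), np.int64(2)), (np.int64(568), np.int64(22), np.int64(0)), (np.int64(568), np.int64(15), np.int64(5))]
```

```bash
cat >> h.py <<'E'
def plan(pos,yaw,n,tilt=None):
    """constant body twist over n rows to tool-down pose with tool x at yaw(deg)"""
    s=monitor.sense(); A=np.eye(4);A[:3,:3]=rot(s['eef_rot']);A[:3,3]=s['tcp_pos']
    B=np.eye(4);B[:3,:3]=(R.from_euler('z',yaw,degrees=True)*R.from_euler('x',180,degrees=True)).as_matrix();B[:3,3]=pos
    from scipy.linalg import logm
    M=np.real(logm(np.linalg.inv(A)@B))/n
    print('row x%d'%n,(M[:3,3]*1000).round(2),np.array([M[2,1],M[0,2],M[1,0]]).round(4),'now',s['tcp_pos'].round(4),s['time'])
E
python3 - <<'E'
from h import *
P=np.load('c_top.npz')['P'];q=P.reshape(-1,3)
m=(q[:,1]<-.27)&(q[:,1]>-.65)&(q[:,0]<.55);print('toolbox max z',np.percentile(q[m,2],99.5),q[m].min(0))
plan([.427,-.198,.20],97.08,14)
E
```

```text
toolbox max z 0.0966214328369291 [-0.17435426 -0.64998601 -0.75979437]
row x14 [39.76 -1.75  1.03] [-0.     -0.     -0.1035] now [ 0.1574 -0.6305  0.2144] 0.35
```

Emit:
{"name": "jog_arm", "arguments": {"deltas": [39.8,-1.8,1,0,0,-0.1035,1,39.8,-1.8,1,0,0,-0.1035,1,39.8,-1.8,1,0,0,-0.1035,1,39.8,-1.8,1,0,0,-0.1035,1,39.8,-1.8,1,0,0,-0.1035,1,39.8,-1.8,1,0,0,-0.1035,1,39.8,-1.8,1,0,0,-0.1035,1,39.8,-1.8,1,0,0,-0.1035,1,39.8,-1.8,1,0,0,-0.1035,1,39.8,-1.8,1,0,0,-0.1035,1]}}

```text
time: 1.35
tcp_pos: [0.4356, -0.3678, 0.2046]
eef_rot: [0.0, 0.801, 0.599, 0.0]
contact_force: [0.3, -0.8, 0.3]
width: 0.0954
gripper_force: 0.0
```

Emit:
{"name": "jog_arm", "arguments": {"deltas": [39.8,-1.8,1,0,0,-0.1035,1,39.8,-1.8,1,0,0,-0.1035,1,39.8,-1.8,1,0,0,-0.1035,1,39.8,-1.8,1,0,0,-0.1035,1,0,0,0,0,0,0,1,0,0,0,0,0,0,1]}}

```text
time: 1.95
tcp_pos: [0.4493, -0.2114, 0.201]
eef_rot: [0.001, 0.662, 0.749, -0.0]
contact_force: [-0.9, 0.6, -0.5]
width: 0.095
gripper_force: 0.0
```

Run:
```python
from h import *
d=snap('wrist');save('w1',d['color']);print(d['T'].round(3),d['fx'],monitor.sense()['joints'].round(2))
c=d['color'].astype(int);P=cloud(d)
red=(c[...,2]>150)&(c[...,1]<70)&(c[...,0]<70)
p=P[red];print(len(p),np.median(p[:,2]),cv2.minAreaRect((p[p[:,2]>.012][:,:2]*1000).astype(np.float32)))
plan([.427,-.198,.10],97.08,5)
```

```text
[[ 0.992  0.119  0.032  0.441]
 [ 0.123 -0.96  -0.253 -0.138]
 [ 0.001  0.255 -0.967  0.371]
 [ 0.     0.     0.     1.   ]] 330.71501200883415 [-0.55 -0.21  2.   -0.    1.36 -0.67]
739 0.02144803911317006 ((468.1963195800781, -198.42510986328125), (281.6759033203125, 124.04473876953125), 43.49919509887695)
row x5 [ 3.36 -4.09 20.2 ] [ 0.0001  0.0002 -0.0002] now [ 0.4493 -0.2121  0.201 ] 2.0
```

View pics/w1.png

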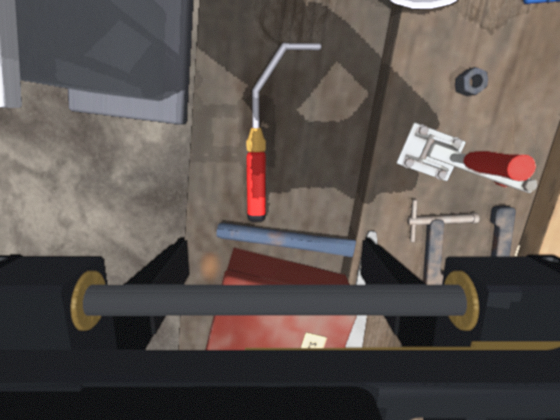

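Wrist view: the handle runs from the butt (257,219) to the chuck front (257,128), with the bend at (284,46) and the tip at (320,46). The red box lies behind the blue rail at y < -0.27.

Run:
```python
from h import *
d=snap('wrist');P=cloud(d)
pts={}
for k,u,v in(('butt',257,219),('chuck',257,128),('kink',256,92),('bend',284,46),('tip',320.5,46)):
    pts[k]=ray(d,u,v,.011)[:2]
print({k:v.round(4) for k,v in pts.items()})
c=d['color'].astype(int)
red=((c[...,2]>150)&(c[...,1]<70)&(c[...,0]<70)).astype(np.uint8);red[230:]=0
n,l,st,ce=cv2.connectedComponentsWithStats(red);i=1+np.argmax(st[1:,4]);p=P[l==i];p=p[p[:,2]>.012]
r=cv2.minAreaRect((p[:,:2]*1000).astype(np.float32));print(r)
a=np.arctan2(*(pts['chuck']-pts['butt'])[::-1]);X=np.array([np.cos(a),np.sin(a)]);Y=np.array([-X[1],X[0]])
o=pts['butt']+.05*X;print(np.degrees(a),'centre',o,[(k,((v-o)@X).round(4),((v-o)@Y).round(4)) for k,v in pts.items()])
print('box',[P[v,u].round(3) for u,v in((240,262),(330,262),(257,275))])
```

```text
{'butt': array([ 0.4352, -0.2459]), 'chuck': array([ 0.4243, -0.1464]), 'kink': array([ 0.4194, -0.1108]), 'bend': array([ 0.4424, -0.0644]), 'tip': array([ 0.4784, -0.0599])}
((429.5743408203125, -188.56500244140625), (24.74517250061035, 98.87835693359375), 0.3941831886768341)
96.24377815467403 centre [ 0.4297796  -0.19616388] [('butt', np.float64(-0.05), np.float64(0.0)), ('chuck', np.float64(0.0501), np.float64(-0.0)), ('kink', np.float64(0.086), np.float64(0.001)), ('bend', np.float64(0.1297), np.float64(-0.0269)), ('tip', np.float64(0.1301), np.float64(-0.0632))]
box [array([ 0.423, -0.287,  0.042]), array([ 0.529, -0.292,  0.   ]), array([ 0.443, -0.288,  0.065])]
```

Run:
```python
from h import *
plan([.428,-.188,.003],97.0,9)
```

```text
row x9 [ 3.   -2.02 22.  ] [ 0.      0.0001 -0.0001] now [ 0.4493 -0.2125  0.201 ] 2.05
```

Emit:
{"name": "jog_arm", "arguments": {"deltas": [6,-4,30,0,0,0,1,6,-4,30,0,0,0,1,6,-4,30,0,0,0,1,6,-4,30,0,0,0,1,3,-2,30,0,0,0,1,0,0,25,0,0,0,1,0,0,15,0,0,0,1,0,0,8,0,0,0,1,0,0,0,0,0,0,1]}}

```text
time: 2.95
tcp_pos: [0.4276, -0.1878, 0.0019]
eef_rot: [-0.001, 0.663, 0.749, -0.0]
contact_force: [-0.5, -0.7, 0.3]
width: 0.0952
gripper_force: 0.0
```

Emit:
{"name": "jog_arm", "arguments": {"deltas": [0,0,0,0,0,0,0,0,0,0,0,0,0,0,0,0,0,0,0,0,0,0,0,0,0,0,0,0,0,0,0,0,0,0,0,0,0,0,0,0,0,0,0,0,0,0,0,0,0]}}

```text
time: 3.65
tcp_pos: [0.4279, -0.187, 0.0027]
eef_rot: [0.0, 0.662, 0.749, 0.0]
contact_force: [0.3, -0.1, 0.2]
width: 0.0445
gripper_force: 0.0
```

Emit:
{"name": "jog_arm", "arguments": {"deltas": [0,0,0,0,0,0,0,0,0,0,0,0,0,0,0,0,0,0,0,0,0,0,0,0,0,0,0,0,0,0,0,0,0,0,0,0,0,0,0,0,0,0]}}

```text
time: 4.25
tcp_pos: [0.4278, -0.187, 0.0026]
eef_rot: [-0.0, 0.662, 0.749, -0.0]
contact_force: [-0.9, -0.0, -0.1]
width: 0.0199
gripper_force: 30.0
```

Emit:
{"name": "jog_arm", "arguments": {"deltas": [0,0,-15,0,0,0,0,0,0,-20,0,0,0,0,0,0,-20,0,0,0,0,0,0,-15,0,0,0,0,0,0,-4,0,0,0,0,0,0,0,0,0,0,0]}}

```text
time: 4.85
tcp_pos: [0.4283, -0.1872, 0.077]
eef_rot: [0.001, 0.662, 0.749, 0.0]
contact_force: [-0.1, -0.5, -1.6]
width: 0.0204
gripper_force: 30.0
```

Run:
```python
from h import *
plan([.5043,-.0799,.0766],101.3,8)
```

```text
row x8 [11.73 11.52  0.06] [ 0.0001  0.0001 -0.0093] now [ 0.4283 -0.1872  0.077 ] 4.85
```

Emit:
{"name": "jog_arm", "arguments": {"deltas": [11.7,11.5,0,0,0,-0.0093,0,11.7,11.5,0,0,0,-0.0093,0,11.7,11.5,0,0,0,-0.0093,0,11.7,11.5,0,0,0,-0.0093,0,11.7,11.5,0,0,0,-0.0093,0,11.7,11.5,0,0,0,-0.0093,0,11.7,11.5,0,0,0,-0.0093,0,11.7,11.5,0,0,0,-0.0093,0,0,0,0,0,0,0,0,0,0,0,0,0,0,0]}}

```text
time: 5.85
tcp_pos: [0.5034, -0.0802, 0.0754]
eef_rot: [-0.001, 0.634, 0.774, -0.001]
contact_force: [-0.3, -0.5, -0.8]
width: 0.0197
gripper_force: 30.0
```

Run:
```python
from h import *
I=np.zeros((600,800,3),np.uint8)
for n,(u,v),o in(('top',(255,140),0),('side',(245,190),400)):
    d=snap(n);np.savez('d_'+n,P=cloud(d),c=d['color'],T=d['T'],k=[d['fx'],d['fy'],d['cx'],d['cy']])
    I[:400,o:o+400]=cv2.resize(d['color'][v:v+80,u:u+80],(400,400),interpolation=cv2.INTER_CUBIC)
d=snap('wrist');I[400:,:400]=cv2.resize(d['color'],(400,300))[:200]
I[400:,400:]=cv2.resize(d['color'],(400,300))[100:300];save('c1',I);save('w2',d['color'])
```

```text
(no output)
```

View pics/c1.png

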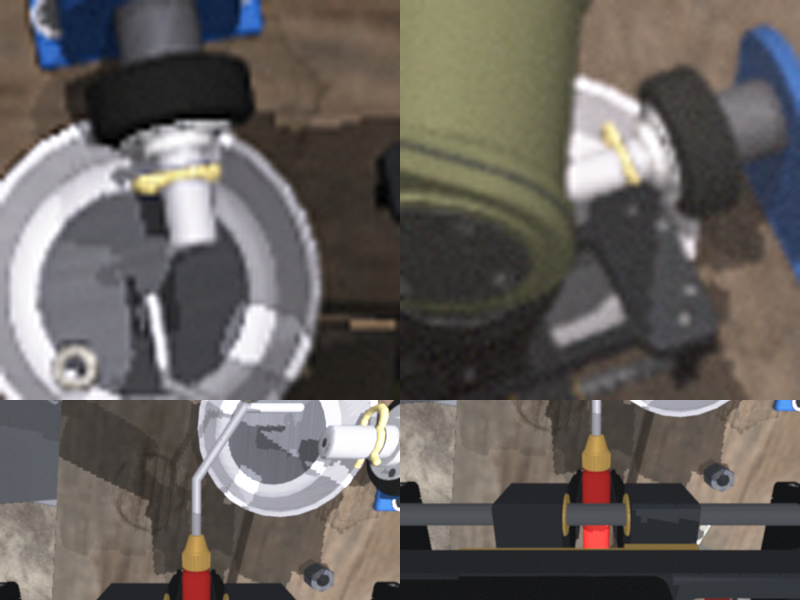

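Top crop: hook tip at (152,295), bend at (165,380). The axle's end edge is centred at (192,245), and the clip runs from (135,183), its bow end, to (218,172). The wrist view sees the leg and the bow at its top edge, so I'll zoom in there.

Run:
```python
from h import *
w=cv2.imread('pics/w2.png');save('w2c',cv2.resize(w[0:150,290:560],(800,444),interpolation=cv2.INTER_CUBIC))
```

```text
(no output)
```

View pics/w2c.png

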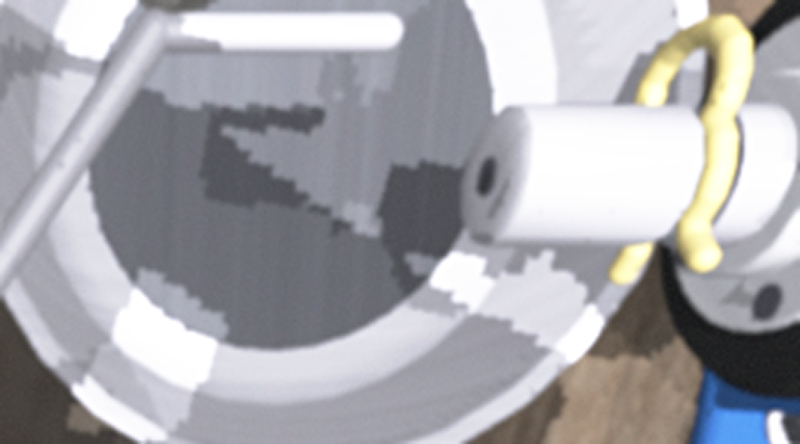

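Leg axis at crop row 31 (cols 165 to 400). The axle's silhouette is rows 105 to 242 and parallel to it. The end-face centre is near (487,176), and the bow arc peaks at (725,20).

```bash
cat > rel.py <<'E'
from h import *
import sys
d=snap('wrist');s=monitor.sense();k=800/270
print(s['tcp_pos'],s['time'],np.degrees(R.from_matrix(rot(s['eef_rot'])).as_euler('xyz')))
zl=s['tcp_pos'][2]+.0084
def w(u,v,z):return ray(d,290+(u+.5)/k-.5,(v+.5)/k-.5,z)
pts=[('leg a',w(200,31,zl)),('leg tip',w(403,31,zl)),('axis a',w(530,174,.085)),('axis b',w(690,172.5,.085)),('face c',w(487,176,.085))]
a=np.radians(11.3);X=np.array([np.cos(a),np.sin(a)]);Y=np.array([-X[1],X[0]])
E=pts[2][1][:2]
for n,p in pts:print(n,p.round(4),'rel x,y mm',(1000*(p[:2]-E)@X).round(1),(1000*(p[:2]-E)@Y).round(1))
f=np.load('d_top.npz');d['T']=f['T'];d['fx'],d['fy'],d['cx'],d['cy']=f['k']
for n,u,v in(('tip',152,293),('leg2',164,375),('axL200',165,200),('axR200',208,200),('axL235',172,235),('axR235',214,235),('bow',135,183)):
    p=ray(d,255+(u+.5)/5-.5,140+(v+.5)/5-.5,zl if n in('tip','leg2') else .085);print('top',n,p.round(4),(1000*(p[:2]-E)@X).round(1),(1000*(p[:2]-E)@Y).round(1))
E
python3 rel.py
```

```text
[ 0.50379305 -0.08085599  0.07631896] 6.05 [-1.79965934e+02 -9.31757813e-03  1.01256910e+02]
leg a [0.5169 0.045  0.0847] rel x,y mm -51.2 19.5
leg tip [0.5462 0.0508 0.0847] rel x,y mm -21.4 19.4
axis a [0.5709 0.036  0.085 ] rel x,y mm 0.0 0.0
axis b [0.5946 0.0409 0.085 ] rel x,y mm 24.2 0.2
face c [0.5646 0.0344 0.085 ] rel x,y mm -6.5 -0.3
top tip [0.544  0.0495 0.0847] -23.8 18.5
top leg2 [0.5117 0.0439 0.0847] -56.5 19.4
top axL200 [0.5811 0.0454 0.085 ] 11.9 7.2
top axR200 [0.5816 0.0283 0.085 ] 9.0 -9.6
top axL235 [0.5672 0.0422 0.085 ] -2.4 6.9
top axR235 [0.5677 0.0256 0.085 ] -5.2 -9.5
top bow [0.5876 0.0574 0.085 ] 20.6 17.8
```

Emit:
{"name": "jog_arm", "arguments": {"deltas": [0,9,-0.3,0,0,0,0,0,9,0,0,0,0,0,0,9,0,0,0,0,0,-2.5,0,0,0,0,0,0,-2.5,0,0,0,0,0,0,0,0,0,0,0,0,0,0,0,0,0,0,0,0]}}

```text
time: 6.75
tcp_pos: [0.5315, -0.08, 0.0768]
eef_rot: [-0.0, 0.634, 0.773, -0.0]
contact_force: [-1.1, -0.0, -0.9]
width: 0.0195
gripper_force: 30.0
```

Emit:
{"name": "jog_arm", "arguments": {"deltas": [-1,0,0,0,0,0,0,0,0,0,0,0,0,0]}}

```text
time: 6.95
tcp_pos: [0.5318, -0.081, 0.077]
eef_rot: [0.0, 0.634, 0.773, 0.0]
contact_force: [-0.5, -0.2, -1.1]
width: 0.0194
gripper_force: 30.0
```

Emit:
{"name": "jog_arm", "arguments": {"deltas": [-0.7,0,0,0,0,0,0,0,0,0,0,0,0,0]}}

```text
time: 7.15
tcp_pos: [0.5321, -0.0817, 0.077]
eef_rot: [0.0, 0.634, 0.773, -0.0]
contact_force: [0.0, 0.2, -0.6]
width: 0.0199
gripper_force: 30.0
```

Emit:
{"name": "jog_arm", "arguments": {"deltas": [-0.7,0,0,0,0,0,0,0,0,0,0,0,0,0]}}

```text
time: 7.35
tcp_pos: [0.5322, -0.0824, 0.077]
eef_rot: [-0.0, 0.634, 0.773, 0.0]
contact_force: [0.3, -0.7, -1.3]
width: 0.0196
gripper_force: 30.0
```

Emit:
{"name": "jog_arm", "arguments": {"deltas": [-0.7,0,0,0,0,0,0,0,0,0,0,0,0,0]}}

```text
time: 7.55
tcp_pos: [0.5324, -0.0826, 0.0769]
eef_rot: [-0.0, 0.634, 0.773, 0.0]
contact_force: [1.2, 2.3, -0.7]
width: 0.0199
gripper_force: 30.0
```

Emit:
{"name": "jog_arm", "arguments": {"deltas": [-0.5,0,0,0,0,0,0,0,0,0,0,0,0,0]}}

```text
time: 7.75
tcp_pos: [0.5325, -0.0827, 0.0768]
eef_rot: [-0.001, 0.634, 0.773, 0.001]
contact_force: [0.4, 5.6, -0.6]
width: 0.0198
gripper_force: 30.0
```

Emit:
{"name": "jog_arm", "arguments": {"deltas": [1,0,0,0,0,0,0,1.1,0,0,0,0,0,0,0,5,0,0,0,0,0,0,5,0,0,0,0,0,0,0,0,0,0,0,0,0,0,0,0,0,0,0]}}

```text
time: 8.35
tcp_pos: [0.5421, -0.0796, 0.077]
eef_rot: [0.0, 0.634, 0.773, -0.0]
contact_force: [-1.2, 0.1, -0.9]
width: 0.0196
gripper_force: 30.0
```

Emit:
{"name": "jog_arm", "arguments": {"deltas": [0,1.5,0,0,0,0,0,0,1.5,0,0,0,0,0,0,0,0,0,0,0,0]}}

```text
time: 8.65
tcp_pos: [0.5449, -0.0789, 0.0769]
eef_rot: [0.0, 0.634, 0.773, 0.0]
contact_force: [0.2, 0.2, -1.8]
width: 0.0194
gripper_force: 30.0
```

Run:
```python
from h import *
I=np.zeros((600,800,3),np.uint8)
d=snap('wrist');I[:400]=cv2.resize(d['color'][0:120,290:530],(800,400),interpolation=cv2.INTER_CUBIC)
t=snap('top');I[400:]=cv2.resize(t['color'][150:220,220:360],None,fx=4,fy=4,interpolation=cv2.INTER_CUBIC)[:200,:].repeat(1,0)[:, :560].copy().__class__((0,)) if 0 else 0
I[400:,:560]=cv2.resize(t['color'][155:205,220:360],(560,200),interpolation=cv2.INTER_CUBIC)
save('c2',I)
```

```text
(no output)
```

View pics/c2.png

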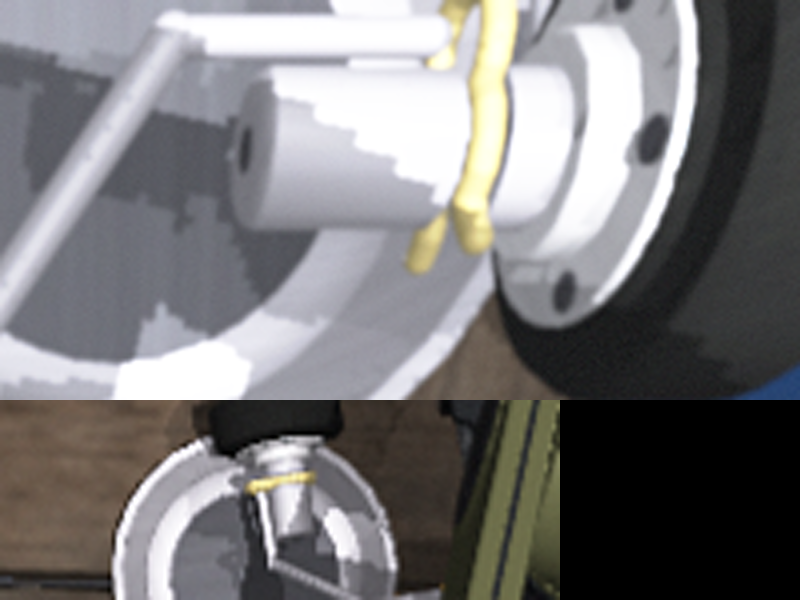

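The tip is at (448,35), just short of the wire and centred between the bow's upper and lower strands, close beside the axle. I'll advance in small steps.

Emit:
{"name": "jog_arm", "arguments": {"deltas": [0,1,0,0,0,0,0,0,1,0,0,0,0,0,0,0,0,0,0,0,0]}}

```text
time: 9.05
tcp_pos: [0.5469, -0.0785, 0.077]
eef_rot: [0.0, 0.634, 0.773, 0.0]
contact_force: [0.3, -0.9, -1.5]
width: 0.02
gripper_force: 30.0
```

Emit:
{"name": "jog_arm", "arguments": {"deltas": [0,1,0,0,0,0,0,0,1,0,0,0,0,0,0,0,0,0,0,0,0]}}

```text
time: 9.35
tcp_pos: [0.5489, -0.0781, 0.077]
eef_rot: [0.0, 0.634, 0.773, 0.0]
contact_force: [0.3, 0.2, -0.8]
width: 0.0197
gripper_force: 30.0
```

Emit:
{"name": "jog_arm", "arguments": {"deltas": [0,1,0,0,0,0,0,0,1,0,0,0,0,0,0,0,0,0,0,0,0]}}

```text
time: 9.65
tcp_pos: [0.5508, -0.0777, 0.077]
eef_rot: [0.0, 0.634, 0.773, 0.0]
contact_force: [0.2, 1.3, -1.1]
width: 0.0197
gripper_force: 30.0
```

Emit:
{"name": "jog_arm", "arguments": {"deltas": [0,1,0,0,0,0,0,0,0.5,0,0,0,0,0,0,0,0,0,0,0,0]}}

```text
time: 9.95
tcp_pos: [0.5522, -0.0774, 0.077]
eef_rot: [0.0, 0.634, 0.773, -0.0]
contact_force: [-0.0, -1.2, -0.6]
width: 0.0201
gripper_force: 30.0
```

Emit:
{"name": "jog_arm", "arguments": {"deltas": [0,1,0,0,0,0,0,0,0,0,0,0,0,0]}}

```text
time: 10.15
tcp_pos: [0.5533, -0.0772, 0.077]
eef_rot: [0.0, 0.634, 0.773, 0.0]
contact_force: [-0.8, -0.1, 0.5]
width: 0.0199
gripper_force: 30.0
```

Emit:
{"name": "jog_arm", "arguments": {"deltas": [0,0.7,0,0,0,0,0,0,0,0,0,0,0,0]}}

```text
time: 10.35
tcp_pos: [0.5539, -0.0771, 0.077]
eef_rot: [0.0, 0.634, 0.773, 0.0]
contact_force: [0.4, -0.7, -0.8]
width: 0.0198
gripper_force: 30.0
```

Emit:
{"name": "jog_arm", "arguments": {"deltas": [0,0.8,0,0,0,0,0,0,0,0,0,0,0,0]}}

```text
time: 10.55
tcp_pos: [0.5547, -0.0769, 0.0769]
eef_rot: [-0.0, 0.634, 0.773, -0.0]
contact_force: [0.6, 1.0, -0.4]
width: 0.0195
gripper_force: 30.0
```

Emit:
{"name": "jog_arm", "arguments": {"deltas": [0,0.7,0,0,0,0,0,0,0,0,0,0,0,0]}}

```text
time: 10.75
tcp_pos: [0.5552, -0.0768, 0.0769]
eef_rot: [-0.0, 0.634, 0.773, -0.0]
contact_force: [-0.6, -0.1, -1.7]
width: 0.0196
gripper_force: 30.0
```

Run:
```python
from h import *
d=snap('wrist');save('c3',cv2.resize(d['color'][0:120,270:510],(800,400),interpolation=cv2.INTER_CUBIC))
```

```text
(no output)
```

View pics/c3.png

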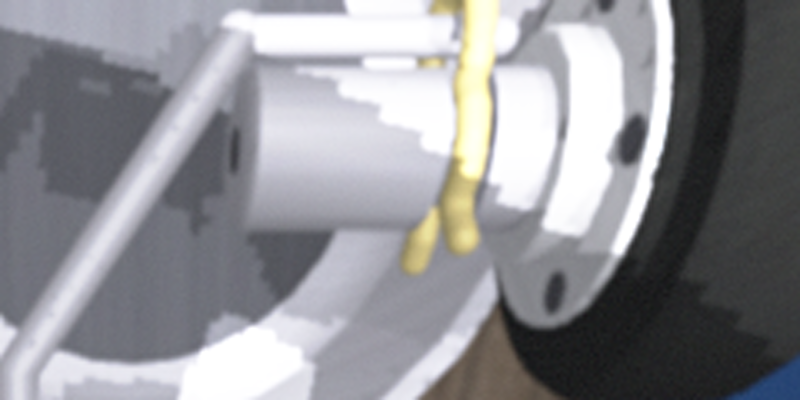

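The leg is through the bow: it passes under the upper strand at (475,35) and over the lower one at (435,35). Its tip at (515,35) is short of the hub, and the corner is at the rim. Next is levering about the rim.

Emit:
{"name": "jog_arm", "arguments": {"deltas": [-1.0,0,0,0,0,0,0,-0.6,2.3,0,0,0,-0.02,0,-0.6,2.3,0,0,0,-0.02,0,-0.6,2.3,0,0,0,-0.02,0,0,0,0,0,0,0,0]}}

```text
time: 11.3
tcp_pos: [0.5627, -0.078, 0.0768]
eef_rot: [-0.0, 0.61, 0.792, -0.0]
contact_force: [-2.1, 1.6, -1.3]
width: 0.02
gripper_force: 30.0
```

Emit:
{"name": "jog_arm", "arguments": {"deltas": [-0.6,2.3,0,0,0,-0.02,0,-0.6,2.3,0,0,0,-0.02,0,0,0,0,0,0,0,0]}}

```text
time: 11.6
tcp_pos: [0.5674, -0.078, 0.0769]
eef_rot: [-0.0, 0.594, 0.804, -0.0]
contact_force: [-2.0, -0.1, -0.8]
width: 0.0195
gripper_force: 30.0
```

Emit:
{"name": "jog_arm", "arguments": {"deltas": [-0.6,2.3,0,0,0,-0.02,0,-0.6,2.3,0,0,0,-0.02,0,0,0,0,0,0,0,0]}}

```text
time: 11.9
tcp_pos: [0.5722, -0.0782, 0.0769]
eef_rot: [0.0, 0.578, 0.816, -0.0]
contact_force: [-2.3, -1.4, -0.9]
width: 0.0197
gripper_force: 30.0
```

Emit:
{"name": "jog_arm", "arguments": {"deltas": [-0.6,2.3,0,0,0,-0.02,0,-0.6,2.3,0,0,0,-0.02,0,0,0,0,0,0,0,0]}}

```text
time: 12.2
tcp_pos: [0.577, -0.0778, 0.0769]
eef_rot: [0.0, 0.562, 0.827, -0.0]
contact_force: [-3.2, -3.7, -0.7]
width: 0.02
gripper_force: 30.0
```

Run:
```python
from h import *
s=monitor.sense();print(s['tcp_pos'],s['contact_force'],s['wrist_torque'],np.degrees(R.from_matrix(rot(s['eef_rot'])).as_euler('xyz')))
```

```text
[ 0.57695274 -0.07778365  0.07693439] [-3.22745537 -3.69818539 -0.68521143] [-0.74490316  0.38853264  0.09036515] [-1.79964414e+02  4.00502361e-02  1.11669698e+02]
```

Emit:
{"name": "jog_arm", "arguments": {"deltas": [-0.6,2.3,0,0,0,-0.02,0,-0.6,2.3,0,0,0,-0.02,0,0,0,0,0,0,0,0]}}

```text
time: 12.5
tcp_pos: [0.5817, -0.0772, 0.077]
eef_rot: [0.0, 0.545, 0.838, -0.0]
contact_force: [-2.4, -3.4, -0.7]
width: 0.02
gripper_force: 30.0
```

Emit:
{"name": "jog_arm", "arguments": {"deltas": [-0.6,2.3,0,0,0,-0.02,0,-0.6,2.3,0,0,0,-0.02,0,0,0,0,0,0,0,0]}}

```text
time: 12.8
tcp_pos: [0.5866, -0.0762, 0.0771]
eef_rot: [0.0, 0.528, 0.849, -0.0]
contact_force: [-1.6, -5.4, -1.4]
width: 0.0201
gripper_force: 30.0
```

Emit:
{"name": "jog_arm", "arguments": {"deltas": [-0.6,2.3,0,0,0,-0.02,0,-0.6,2.3,0,0,0,-0.02,0,0,0,0,0,0,0,0]}}

```text
time: 13.1
tcp_pos: [0.5912, -0.075, 0.0771]
eef_rot: [0.0, 0.511, 0.859, -0.0]
contact_force: [-0.9, -4.1, -0.7]
width: 0.02
gripper_force: 30.0
```

```bash
cat > y.py <<'E'
from h import *
for n in('top','wrist'):
    d=snap(n);P=cloud(d);h=cv2.cvtColor(d['color'],cv2.COLOR_BGR2HSV)
    m=(h[...,0]>20)&(h[...,0]<34)&(h[...,1]>70)&(h[...,2]>140)&(P[...,0]>.5)&(P[...,0]<.7)&(P[...,1]>-.05)&(P[...,1]<.12)
    q=P[m];v,u=np.nonzero(m)
    if len(q):print(n,len(q),'px',u.min(),u.max(),v.min(),v.max(),'med',np.median(q,0).round(3),'z',q[:,2].min().round(3),q[:,2].max().round(3),'y',q[:,1].min().round(3),q[:,1].max().round(3))
s=monitor.sense();print(s['time'],s['contact_force'],s['wrist_torque'])
E
python3 y.py
```

```text
top 60 px 280 367 128 200 med [ 0.588 -0.001  0.406] z 0.001 0.456 y -0.05 0.06
wrist 552 px 230 410 0 325 med [0.59  0.042 0.096] z 0.074 0.247 y -0.049 0.062
13.2 [-2.34904315 -3.91077918 -1.28536541] [-0.73688324  0.16748141  0.26442449]
```

```bash
sed -i "s/&(P\[...,1\]<.12)/\&(P[...,1]<.12)\&(P[...,2]<.13)/" y.py; python3 y.py
python3 - <<'E'
from h import *
d=snap('wrist');P=cloud(d)
c=cv2.resize(d['color'][0:200,170:440],(800,593),interpolation=cv2.INTER_CUBIC);save('c4',c)
E
```

```text
top 28 px 279 295 173 179 med [0.587 0.051 0.094] z 0.002 0.101 y 0.031 0.062
wrist 486 px 377 410 0 82 med [0.59  0.042 0.096] z 0.073 0.1 y 0.031 0.062
13.3 [-1.42952256 -3.25826379 -1.2812779 ] [-0.81863246  0.15732561  0.16681793]
```

View pics/c4.png

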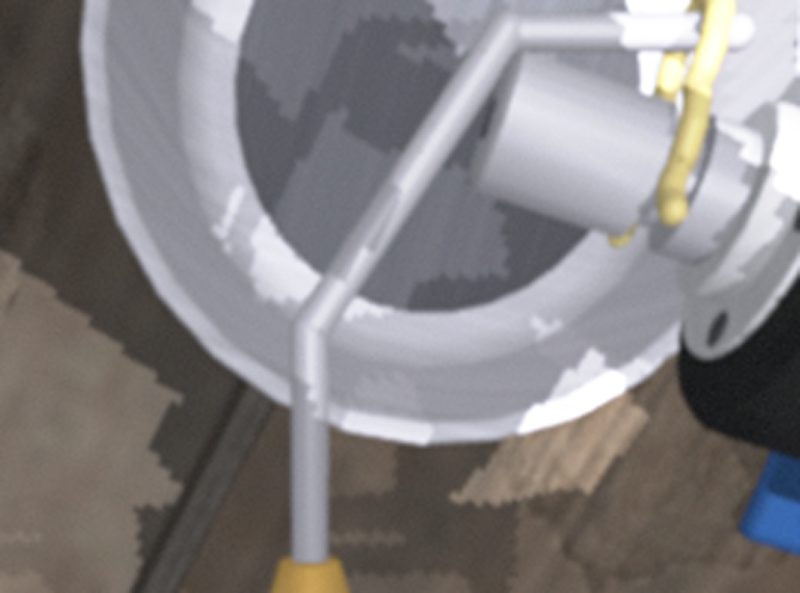

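The pick has turned with the tool and hasn't slipped: the leg is at about 17° to the axle. The clip's legs, ends at (672,210), have been pulled several mm towards the bow side. Continuing.

Emit:
{"name": "jog_arm", "arguments": {"deltas": [-0.6,2.3,0,0,0,-0.02,0,-0.6,2.3,0,0,0,-0.02,0,0,0,0,0,0,0,0]}}

```text
time: 13.65
tcp_pos: [0.5957, -0.0738, 0.077]
eef_rot: [0.0, 0.494, 0.87, -0.0]
contact_force: [-3.1, -4.5, -0.9]
width: 0.0198
gripper_force: 30.0
```

Emit:
{"name": "jog_arm", "arguments": {"deltas": [-0.6,2.3,0,0,0,-0.02,0,-0.6,2.3,0,0,0,-0.02,0,0,0,0,0,0,0,0]}}

```text
time: 13.95
tcp_pos: [0.6001, -0.0717, 0.0769]
eef_rot: [-0.0, 0.476, 0.879, 0.0]
contact_force: [-0.6, -1.2, -0.5]
width: 0.0195
gripper_force: 30.0
```

```bash
python3 y.py
```

```text
top 30 px 278 293 173 180 med [0.585 0.053 0.095] z 0.076 0.101 y 0.035 0.064
wrist 551 px 391 410 0 73 med [0.589 0.048 0.096] z 0.076 0.101 y 0.035 0.065
14.05 [-1.81061048 -1.37945665 -0.90608365] [-0.12492526  0.10775482  0.17626922]
```

Emit:
{"name": "jog_arm", "arguments": {"deltas": [-0.6,2.3,0,0,0,-0.02,0,-0.6,2.3,0,0,0,-0.02,0,0,0,0,0,0,0,0]}}

```text
time: 14.35
tcp_pos: [0.6045, -0.07, 0.0768]
eef_rot: [-0.001, 0.458, 0.889, 0.0]
contact_force: [-1.4, 1.5, -1.1]
width: 0.0199
gripper_force: 30.0
```

Emit:
{"name": "jog_arm", "arguments": {"deltas": [-0.6,2.3,0,0,0,-0.02,0,-0.6,2.3,0,0,0,-0.02,0,0,0,0,0,0,0,0]}}

```text
time: 14.65
tcp_pos: [0.609, -0.0687, 0.0769]
eef_rot: [-0.0, 0.441, 0.898, 0.0]
contact_force: [-2.6, 1.2, -1.6]
width: 0.0197
gripper_force: 30.0
```

```bash
python3 y.py
```

```text
top 38 px 273 288 174 182 med [0.583 0.061 0.09 ] z 0.002 0.094 y 0.045 0.074
wrist 482 px 391 413 0 58 med [0.588 0.053 0.091] z 0.074 0.095 y 0.043 0.069
14.75 [-2.78784299  0.50015321 -1.16791317] [0.22222405 0.13285798 0.19986554]
```

Emit:
{"name": "jog_arm", "arguments": {"deltas": [-0.6,2.3,0,0,0,-0.02,0,-0.6,2.3,0,0,0,-0.02,0,0,0,0,0,0,0,0,0,0,0,0,0,0,0]}}

```text
time: 15.15
tcp_pos: [0.6133, -0.067, 0.0768]
eef_rot: [-0.0, 0.423, 0.906, -0.0]
contact_force: [-1.6, 2.4, -1.2]
width: 0.0197
gripper_force: 30.0
```

```bash
python3 y.py
```

```text
top 38 px 273 288 174 182 med [0.582 0.062 0.09 ] z 0.004 0.096 y 0.045 0.074
wrist 546 px 390 414 0 59 med [0.588 0.054 0.091] z 0.074 0.094 y 0.044 0.071
15.25 [-1.59500802  2.57846676 -2.25049181] [0.301217   0.30257776 0.16632177]
```

Emit:
{"name": "jog_arm", "arguments": {"deltas": [1.4,-2.6,0,0,0,0,0,2.6,1.4,0,0,0,0,0,2.6,1.4,0,0,0,0,0,2.6,1.4,0,0,0,0,0,2.6,1.4,0,0,0,0,0,0,0,0,0,0,0,0]}}

```text
time: 15.85
tcp_pos: [0.6081, -0.0557, 0.0771]
eef_rot: [0.0, 0.423, 0.906, 0.0]
contact_force: [0.2, -0.5, -1.0]
width: 0.0199
gripper_force: 30.0
```

```bash
python3 y.py
```

```text
top 45 px 265 272 171 186 med [0.599 0.085 0.015] z 0.001 0.028 y 0.079 0.093
wrist 280 px 375 414 28 76 med [0.597 0.082 0.011] z 0.003 0.02 y 0.074 0.097
15.95 [ 0.18180643 -0.60890559 -0.6961665 ] [ 0.05539823 -0.18726291 -0.04924521]
```

```bash
python3 - <<'E'
from h import *
f=np.load('c_top.npz');P=f['P']
q=P.reshape(-1,3);m=(q[:,2]>.022)&(q[:,2]<.034)&(abs(q[:,0]-.55)<.09)&(abs(q[:,1]-.04)<.1)
h=cv2.minEnclosingCircle((q[m][:,:2]*1000).astype(np.float32));print(h,m.sum())
x,y=q[m][:,0],q[m][:,1];A=np.c_[2*x,2*y,np.ones(len(x))];s=np.linalg.lstsq(A,x*x+y*y,rcond=None)[0];print(s[:2],np.sqrt(s[2]+s[0]**2+s[1]**2))
d=snap('top')
for u,v in((284,163),(284,232),(249,198),(320,198)):print(ray(d,u,v,.028).round(3))
s=monitor.sense();print(s['tcp_pos'])
E
python3 y.py
```

```text
((554.847412109375, 53.89924240112305), 74.70207214355469) 636
[0.55462553 0.05367235] 0.07098840312673767
[0.626 0.054 0.028]
[0.48  0.05  0.028]
[0.549 0.125 0.028]
[ 0.553 -0.024  0.028]
[ 0.60817456 -0.05612628  0.07705364]
top 26 px 265 277 175 189 med [0.581 0.083 0.005] z 0.0 0.009 y 0.068 0.094
wrist 269 px 369 398 26 81 med [0.589 0.078 0.006] z 0.001 0.009 y 0.07 0.092
16.1 [ 0.31958248 -0.11573081 -0.58667289] [-0.04266778 -0.10693957  0.00195862]
```

Emit:
{"name": "jog_arm", "arguments": {"deltas": [2.9,-5.3,0,0,0,0,0,5.7,-10.5,0,0,0,0,0,5.7,-10.5,0,0,0,0,0,5.7,-10.5,0,0,0,0,0,5.7,-10.5,0,0,0,0,0,5.7,-10.5,0,0,0,0,0,0,0,0,0,0,0,0]}}

```text
time: 16.8
tcp_pos: [0.5419, -0.0694, 0.0767]
eef_rot: [-0.0, 0.423, 0.906, -0.0]
contact_force: [0.7, -0.5, -0.8]
width: 0.0203
gripper_force: 30.0
```

```bash
python3 y.py
python3 - <<'E'
from h import *
plan([.428,-.188,.077],97.0,12)
E
```

```text
top 50 px 265 278 175 189 med [0.588 0.078 0.005] z -0.0 0.011 y 0.066 0.094
wrist 213 px 447 475 77 123 med [0.587 0.082 0.005] z 0.001 0.08 y 0.043 0.095
16.9 [ 0.42197575  0.63102881 -0.75460426] [ 0.03640653 -0.1264371   0.02617982]
row x12 [ -5.31 -12.95   0.02] [0.0001 0.     0.0479] now [ 0.5435 -0.0693  0.0772] 16.9
```

Emit:
{"name": "jog_arm", "arguments": {"deltas": [-5.3,-13,0,0,0,0.0479,0,-5.3,-13,0,0,0,0.0479,0,-5.3,-13,0,0,0,0.0479,0,-5.3,-13,0,0,0,0.0479,0,-5.3,-13,0,0,0,0.0479,0,-5.3,-13,0,0,0,0.0479,0,-5.3,-13,0,0,0,0.0479,0,-5.3,-13,0,0,0,0.0479,0,-5.3,-13,0,0,0,0.0479,0,-5.3,-13,0,0,0,0.0479,0]}}

```text
time: 17.9
tcp_pos: [0.4529, -0.1761, 0.077]
eef_rot: [0.0, 0.627, 0.779, 0.0]
contact_force: [0.8, -0.8, -1.7]
width: 0.0195
gripper_force: 30.0
```

Emit:
{"name": "jog_arm", "arguments": {"deltas": [-5.3,-13,0,0,0,0.0479,0,-5.3,-13,0,0,0,0.0479,0,0,0,15,0,0,0,0,0,0,20,0,0,0,0,0,0,20,0,0,0,0,0,0,12,0,0,0,0,0,0,4,0,0,0,0,0,0,0,0,0,0,0]}}

```text
time: 18.7
tcp_pos: [0.4299, -0.1908, 0.0056]
eef_rot: [-0.0, 0.663, 0.749, -0.0]
contact_force: [-0.3, 0.0, -0.9]
width: 0.0198
gripper_force: 30.0
```

Down 2.5 mm to the grasp height, check force, then open.

Emit:
{"name": "jog_arm", "arguments": {"deltas": [0,0,1.5,0,0,0,0,0,0,1,0,0,0,0,0,0,0,0,0,0,0]}}

```text
time: 19.0
tcp_pos: [0.4308, -0.191, 0.004]
eef_rot: [0.001, 0.662, 0.749, 0.0]
contact_force: [0.3, 0.2, -1.6]
width: 0.0199
gripper_force: 30.0
```

Emit:
{"name": "jog_arm", "arguments": {"deltas": [0,0,0,0,0,0,0.3,0,0,0,0,0,0,0.4,0,0,0,0,0,0,0.7,0,0,0,0,0,0,0.7,0,0,0,0,0,0,0.7,0,0,0,0,0,0,0.7,0,0,0,0,0,0,0.7,0,0,0,0,0,0,0.7]}}

```text
time: 19.8
tcp_pos: [0.4303, -0.1908, 0.0034]
eef_rot: [-0.0, 0.662, 0.749, 0.0]
contact_force: [-0.6, -0.5, -0.3]
width: 0.0662
gripper_force: 0.0
```

Emit:
{"name": "jog_arm", "arguments": {"deltas": [0,0,-10,0,0,0,0.7,0,0,-20,0,0,0,0.7,0,0,-30,0,0,0,0.7,0,0,-30,0,0,0,0.7,0,0,-30,0,0,0,0.7,0,0,0,0,0,0,0.7,0,0,0,0,0,0,0.7]}}

```text
time: 20.5
tcp_pos: [0.4308, -0.1911, 0.1247]
eef_rot: [0.001, 0.662, 0.749, 0.0]
contact_force: [-0.2, 0.8, -0.7]
width: 0.0663
gripper_force: 0.0
```

```bash
python3 y.py
python3 - <<'E'
from h import *
d=snap('wrist');c=d['color'].astype(int);P=cloud(d)
red=((c[...,2]>150)&(c[...,1]<70)&(c[...,0]<70)&(P[...,1]>-.26));p=P[red];print('handle top z',np.percentile(p[:,2],[10,50,90]),np.median(p,0))
a=np.load('c_top.npz')['c'].astype(int);b=snap('top')['color'].astype(int);D=abs(a-b).sum(2)
print('oil',D[115:160,160:210].mean(),'tin',D[250:295,214:255].mean(),'bench ref',D[60:100,300:400].mean())
E
```

```text
top 49 px 265 278 175 189 med [0.589 0.077 0.004] z 0.001 0.009 y 0.066 0.094
20.6 [ 0.60834391  0.56119516 -0.23824424] [-0.0192425  -0.11674826 -0.02460197]
handle top z [0.01895721 0.02110319 0.02236132] [ 0.43087889 -0.19215841  0.02110319]
oil 16.112 tin 14.564769647696476 bench ref 22.508
```

The pick lies flat, the clip is in the dish about 41 mm from its middle, and the oil can and tin haven't moved.

```bash
python3 -c "
from h import *
print(env.finish_job())"
```

```text
the job is handed in; nothing more can be done
None
```

The job is handed in at about 21 s of the 58 s allowed: the clip was levered out with the pick and lies in the dish about 41 mm from its middle, the pick is flat on the bench, and the oil can and scriber tin stand as they were; the hand-in returned no verdict.

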